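# Pull-test the snap cap of a filter cartridge

## Robot

A 6-joint arm with a two-finger parallel gripper is mounted at the origin on a cart in front of the work surface, level with it; the furniture and walls round the work are solid. World frame = base frame: x ahead of the robot, y to its left, z up, the work surface at z = 0. Lengths are in m, angles in rad, forces in N, time in s.
With the tool pointing down it reaches from about 0.35 to 0.975 m from the base axis. Payload 7.1 kg.
Tool frame: the origin (TCP) lies midway between the tips of the shut fingers; the grasp point (between the pads) lies 19 mm behind it; z points along the fingers, y is the direction in which the jaws open and shut (so a half turn about z gives the same grasp; the last joint's range is limited). The gripper opens to 88 mm and grips with 3 to 60 N. Pads are 20 mm wide; open, the fingers measure 115 mm over their backs; the gripper's body (75 mm by 178 mm) begins 61 mm behind the grasp point.
Start: joints at [1.131, 0.423, 1.63, -0, 1.089, -0.019], TCP at [0.255, 0.57, 0.223] pointing down, gripper open.
Joint ranges: [-3, 3], [-0.9, 2.11], [0.09, 2.58], [-1.31, 4.45], [0.11, 2.69], [-2.54, 2.54]. Speed limits (rad/s): [2.39, 2.39, 3.01, 3.14, 3.14, 3.14].

## Interface

Orientations are given as a rotation vector (axis times angle).
In Python, from plant import state, read_camera, close_job gives the robot as it stands.
- The arm moves only by the shell command python3 -m pendant 'ROWS' [OPENING] [FORCE]. ROWS is JSON, a list of rows, each a list of 2 entries, a list of its own where there are three numbers: the shift along the tool's x, y, z in units of 300 mm (1.0 is 300 mm), then the turn, a rotation vector about the tool's x, y, z in units of 360 degrees (1.0 is 360 degrees). In form: [[[tx, ty, tz], [wx, wy, wz]], ...]. A call has 1 to 20 rows; each row is the pose to reach, as a shift and turn from the pose commanded when the call began, along the tool's axes at that moment, turning the shorter way round; what a row does not reach only later rows make up. A row lasts 1/8 s, in which the tool goes at most 62.5 mm and 10.7 degrees, less where a joint would pass 70% of its speed; a pose out of reach is approached as far as the arm can. A call with a number of a shift or a turn outside -1 to 1 is refused whole. A call with a gripper value outside its range is refused whole. OPENING is the closure, from -1 (fully open) to 1 (shut), so that 0 is half open, set as the call begins (- or left out, the last holds). The fingers move at their own pace and stop on an object; FORCE is the grip in N (left out, the last holds). Time passes only in rows, so rows that repeat a pose let the fingers close. It gives the time, the measured TCP pose, the force and the opening at its end, in the units of the state.
- state(): the state, without advancing time (a new reading comes with each control period).
- read_camera(name): name is "scene" or "side" or "wrist"; returns a dict with "frame" (420x560x3 uint8, red, green, blue), "depth" (420x560 float32, m along the optical axis (not along the pixel's ray), 0 where there is no reading), "vfov" (degrees; the focal length in pixels is half the picture's height over the tangent of half this angle, whatever the lens; pixels are square), "cx", "cy" (the principal point, pixels), "world_from_camera" (4x4, takes a point from camera to world coordinates). Camera axes: x right, y down, z forward; pixel columns grow to the right and rows downward; lengths in m; the calibration is good to about 2 mm. A picture is of the moment at which its call begins.
- close_job(): hands the job in, once; it reports no verdict.
The state is a dict: "time": time; "joint_positions": joint angles; "qd": joint speeds; "effort": joint torques, N m; "position": TCP position; "tcp_rot": TCP orientation; "force": force on the tool from outside, world axes, zero at the start; "torque": the same for the moment, N m; "finger_gap": finger opening in m.
Only numpy, scipy, OpenCV 4.12 (cv2) and the standard library are available. Lean on these libraries where they do the work, as an engineer would, in place of code of your own. Each camera call takes 0.05 s, during which the arm holds its last target.

## Task

Swing the carton's flap right back, take out the filter cartridge by its barrel and lay it gently down into the cradle of the pull gauge, with its cap sticking out through the yoke, and let go. Then take hold of the cap's neck and tug it straight out along the cartridge with a steady pull of about 14 N (the bold mark on the gauge) for a second, not going over 20 N, to prove that the cap stays on. Ease off and let go, leaving the cartridge lying in the cradle with its cap on, and do not disturb the small things lying around.

Things in the scene. Friction and masses are not known exactly. Their poses are not given: they have to be found in the camera images.
- carton: plain brown case fixed to the worktop, open on top, 130 (x) x 220 (y) x 62 mm high, walls and floor 4 mm; origin under its middle, x from its near to its far long wall, z up. One stiff flap is hinged along the top of the far wall; swung back, it reaches up to 120 mm behind the carton
- carton_hinge (a point): middle of the flap's hinge line, 63 mm along the carton's +x from its middle and 62 mm above the worktop; axes as the carton's, y along the hinge
- flap_edge (a point): middle of the free edge of the flap, a brown sheet 120 mm from hinge to edge, 218 mm wide, 4 mm thick
- flap (a joint): angle of the flap (rad): 0 shut and level, 1.57 upright, 3.5 the most. It starts ajar (0.7 to 1.1), its free edge standing up above the near side of the carton; it moves lightly (under 0.3 N at the edge), but pushed level at a low angle it can jam on the finger: lift it along its arc. Pushed past about 2 it drops back on its own and stays. Right back: over 2.2
- cartridge: white filter cartridge with a grey cap, about 0.25 kg, lying on the carton's floor along the carton's y. Origin under the middle of its barrel; its y runs along its axis, 23 mm up; cap at the -y end; z up. It lies on two square collars (46 x 46 mm, 10 mm thick, middles at y = -50 and +50 mm), so it does not roll. Overall y = -117 to +55 mm
- cartridge_center (a point): centre of the barrel, on its axis, 23 mm above the underside; axes as the cartridge's. Barrel 36 mm in diameter, clear for 90 mm between the collars
- cap_neck (a point): middle of the cap's neck, on the axis, 91 mm from the barrel centre to -y; axes as the cartridge's. From the front collar (y = -55 mm) outward: skirt 30 mm diameter and 18 mm long, neck 20 mm diameter and 36 mm long, head 36 mm diameter and 8 mm thick. Tug towards -y
- cap (a joint): how far the cap has been drawn off the cartridge (m), 0 seated; drawing it takes about 40 N. It counts as drawn above 0.003
- gauge: pull gauge: grey base fixed to the worktop, 104 (x) x 192 (y, from -72 to +120) x 10 mm, origin on the worktop under the cradle's middle, z up. It carries an aluminium cradle on a spring that pulls out to -y. Under the cap's neck, beyond the base, there is only the worktop
- cradle_seat (a point): where the barrel centre comes to lie, 45 mm above the worktop; axes as the gauge's, moves with the cradle. Cheeks 26 mm either side at both collars, 48 mm high, then flaring out. 58 mm to -y of this point is a yoke with an open-topped slot 36 mm wide for the cap's skirt, 58 mm to +y a rear stop; both 58 mm high, then flaring out to 68 mm
- yoke (a point): middle of the yoke's slot, on the cradle's axis, 61 mm to -y of the seat. The cartridge goes in from above with 3 mm of play each way, cap out through the yoke; its front collar bears on the yoke when the cap is tugged. Beside the barrel's middle the cradle is open for fingers from 14 mm off the axis, down to the base
- carriage (a joint): travel of the sprung cradle towards -y (m), 0 at rest, shown by a pointer beside a scale; 2 N for each mm, so 14 N is 0.007 (bold mark); end stop at 0.013
- tape_roll: bystander: cream tape roll, 53 mm diameter, 12 mm high, origin under its middle
- cassette: bystander: white flat test cassette, 50 x 78 x 5 mm, origin under its middle
Not all that is in view belongs to the job. Leave any blue look-alike of the gauge alone.

How it is judged:
By the outcome, as a careful person would: the job done as asked, in the order asked, and still so for the second after the job is handed in, with the robot touching nothing.
It also fails if it takes over 69 s, if anything falls off the work surface, if the arm or the gripper's body presses on something with over 40 N, if the wrist force passes 120 N, or if a joint passes its speed limit or range.

## Working session

There is one attempt and no reset: what is moved stays moved. The work goes in short steps, Python scripts to look and compute and a shell command to move; the robot and the scene stay as the last step left them, time stands still between calls to the robot, and variables do not carry over. Pictures are saved under pics/ and viewed, and the job is handed in when it is done.

```bash
ls; mkdir -p pics
python3 - <<'E'
from plant import state, read_camera
import cv2,numpy as np
s=state();print({k:np.round(v,3).tolist() for k,v in s.items()})
for n in ["scene","side","wrist"]:
    c=read_camera(n); cv2.imwrite(f"pics/a_{n}.png",c["frame"][:,:,::-1]); np.savez(f"pics/a_{n}.npz",**c)
    print(n,c["vfov"],c["cx"],c["cy"],np.round(c["world_from_camera"],3).tolist())
E
```

```text
pics
{'time': 0.0, 'joint_positions': [1.131, 0.424, 1.631, -0.0, 1.089, -0.019], 'qd': [-0.001, 0.002, -0.001, -0.0, 0.001, 0.0], 'effort': [0.001, -54.463, -27.366, 0.064, 0.023, -0.0], 'position': [0.255, 0.57, 0.222], 'tcp_rot': [-0.656, -3.072, 0.002], 'force': [0.141, -0.018, 0.287], 'torque': [-0.042, 0.002, 0.004], 'finger_gap': 0.088}
scene 54.125612891707966 279.94038780837633 203.64191623066714 [[0.803, -0.338, 0.49, 0.032], [-0.595, -0.432, 0.677, -0.849], [-0.017, -0.836, -0.548, 0.64], [0.0, 0.0, 0.0, 1.0]]
side 44.93777661935226 284.162781027341 204.65147108955318 [[0.832, -0.215, 0.511, -0.286], [-0.554, -0.318, 0.769, -1.396], [-0.003, -0.923, -0.384, 0.715], [0.0, 0.0, 0.0, 1.0]]
wrist 66.82732909580702 278.93209229458506 210.49506792613388 [[0.407, 0.882, 0.239, 0.19], [0.913, -0.393, -0.108, 0.6], [-0.001, 0.262, -0.965, 0.383], [0.0, 0.0, 0.0, 1.0]]
```

View pics/a_scene.png

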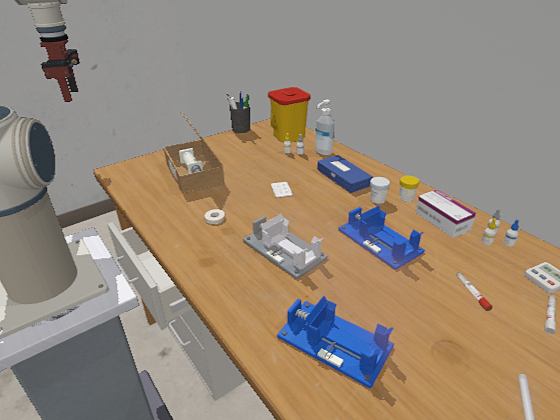

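View pics/a_side.png

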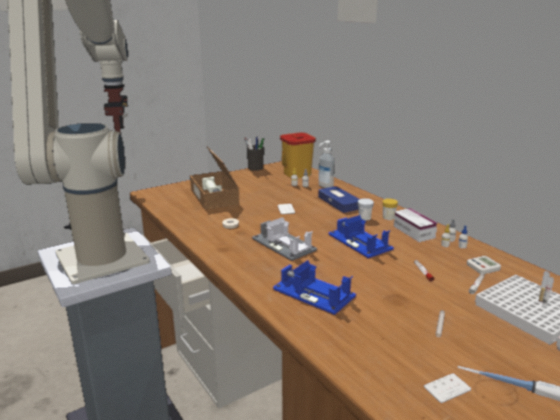

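View pics/a_wrist.png

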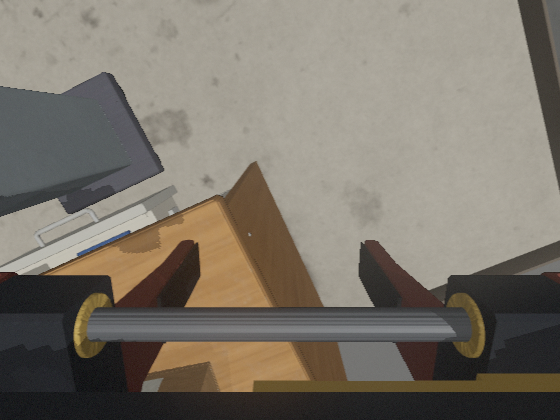

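The scene picture shows the carton at (195,168), with the white cartridge inside at (190,160) and the flap edge at about (190,120). The grey gauge is at (285,248). The gauge candidates are grey (285,248), blue (380,235) and blue (335,340), and grey is the one I want. The tape roll is at (214,216) and the cassette at (282,189). Next I'll take enlarged crops.

```bash
cat > h.py <<'E'
import numpy as np, cv2
from plant import state, read_camera
def load(n): return dict(np.load(n))
def K(c): 
    f=c["frame"].shape[0]/2/np.tan(np.radians(float(c["vfov"]))/2); return f,float(c["cx"]),float(c["cy"])
def cloud(c):
    f,cx,cy=K(c); d=c["depth"]; v,u=np.mgrid[:d.shape[0],:d.shape[1]]
    P=np.stack([(u-cx)/f*d,(v-cy)/f*d,d],-1); T=c["world_from_camera"]
    W=P@T[:3,:3].T+T[:3,3]; W[d==0]=np.nan; return W
def proj(c,p):
    f,cx,cy=K(c); T=np.linalg.inv(c["world_from_camera"]); q=T[:3,:3]@np.array(p)+T[:3,3]; return f*q[0]/q[2]+cx,f*q[1]/q[2]+cy
def onplane(c,u,v,z):
    f,cx,cy=K(c); T=c["world_from_camera"]; r=T[:3,:3]@np.array([(u-cx)/f,(v-cy)/f,1]); t=(z-T[2,3])/r[2]; return T[:3,3]+t*r
def crop(c,x0,y0,x1,y1,s,name): 
    cv2.imwrite(name,cv2.resize(c["frame"][y0:y1,x0:x1,::-1],None,fx=s,fy=s,interpolation=cv2.INTER_CUBIC))
def shot(n,tag):
    c=read_camera(n); np.savez(f"pics/{tag}_{n}.npz",**c); cv2.imwrite(f"pics/{tag}_{n}.png",c["frame"][:,:,::-1]); return c
E
python3 - <<'E'
from h import *
c=load("pics/a_scene.npz")
crop(c,150,100,250,210,7,"pics/b1.png") if 0 else crop(c,150,105,250,205,6,"pics/b1.png")
crop(c,235,205,335,280,8,"pics/b2.png")
W=cloud(c); np.set_printoptions(precision=3,suppress=True)
for n,(u,v) in dict(tape=(207,216),cass=(282,189),cart=(190,160)).items(): print(n,W[v,u])
E
```

```text
tape [ 0.403 -0.004  0.014]
cass [ 0.65  -0.007  0.007]
cart [0.49  0.266 0.044]
```

View pics/b1.png

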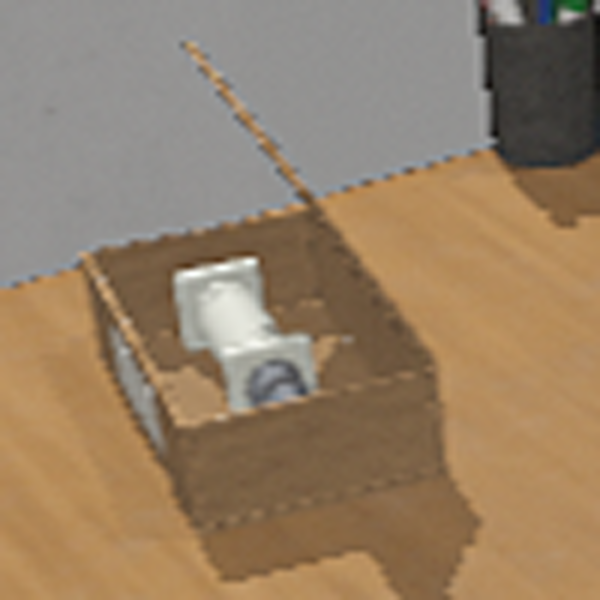

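View pics/b2.png

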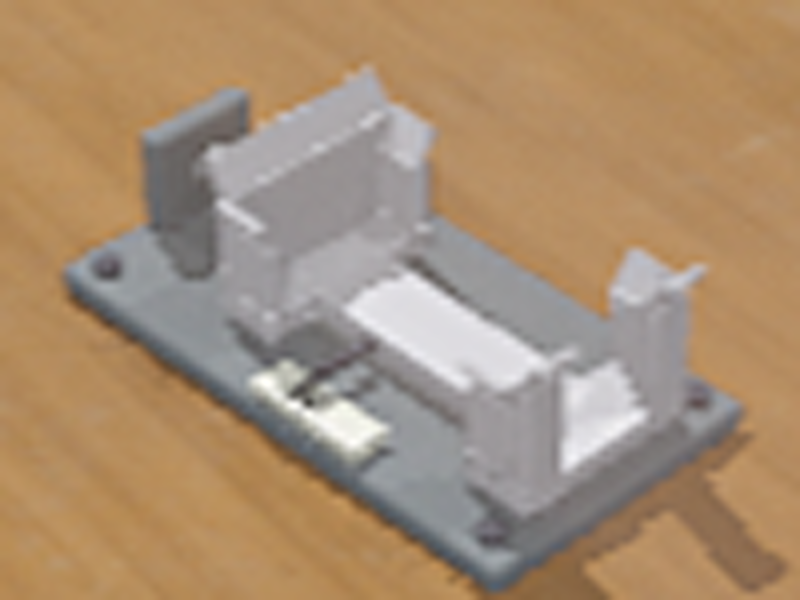

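The crops show the following:
- **Carton:** rim corners in the crop are about (175,425), (85,252), (315,203) and (435,372). The flap is seen edge-on.
- **Gauge:** it is grey with a white cradle. The base corners are at crop (65,275), (495,580) and (742,408). The yoke is at the lower right and the spring post at the upper left.

Run:
```python
from h import *
np.set_printoptions(precision=4,suppress=True)
c=load("pics/a_scene.npz")
def P(l,o,s,z): return np.array([onplane(c,o[0]+(u+.5)/s-.5,o[1]+(v+.5)/s-.5,z) for u,v in l])
r=P([(177,423),(85,252),(315,203),(435,372)],(150,105),6,.062); print("rim\n",r)
print(P([(200,527),(442,470)],(150,105),6,0))
g=P([(65,272),(492,572),(742,404),],(235,205),8,.010); print("base\n",g)
def ang(v): return np.degrees(np.arctan2(v[1],v[0]))
print("carton y dirs",ang(r[1]-r[0]),ang(r[2]-r[3]),"x",ang(r[2]-r[1]),ang(r[3]-r[0]), np.linalg.norm(r[1]-r[0]),np.linalg.norm(r[3]-r[0]),r.mean(0))
print("gauge y",ang(g[0]-g[1]),"x",ang(g[2]-g[1]),np.linalg.norm(g[0]-g[1]),np.linalg.norm(g[2]-g[1]))
s=load("pics/a_side.npz")
crop(s,180,140,330,265,5,"pics/b3.png")
```

```text
rim
 [[0.4087 0.1658 0.062 ]
 [0.4515 0.3754 0.062 ]
 [0.5812 0.3543 0.062 ]
 [0.5329 0.1338 0.062 ]]
[[0.4125 0.1692 0.    ]
 [0.5359 0.1434 0.    ]]
base
 [[ 0.4286 -0.1406  0.01  ]
 [ 0.4504 -0.326   0.01  ]
 [ 0.5522 -0.3152  0.01  ]]
carton y dirs 78.46413026179457 77.66013886220037 x -9.255926470913053 -14.465262174425531 0.2139499141137077 0.12824008603894343 [0.4936 0.2573 0.062 ]
gauge y 96.70130789271839 x 6.045083828942533 0.1866506562019158 0.10234880965630991
```

View pics/b3.png

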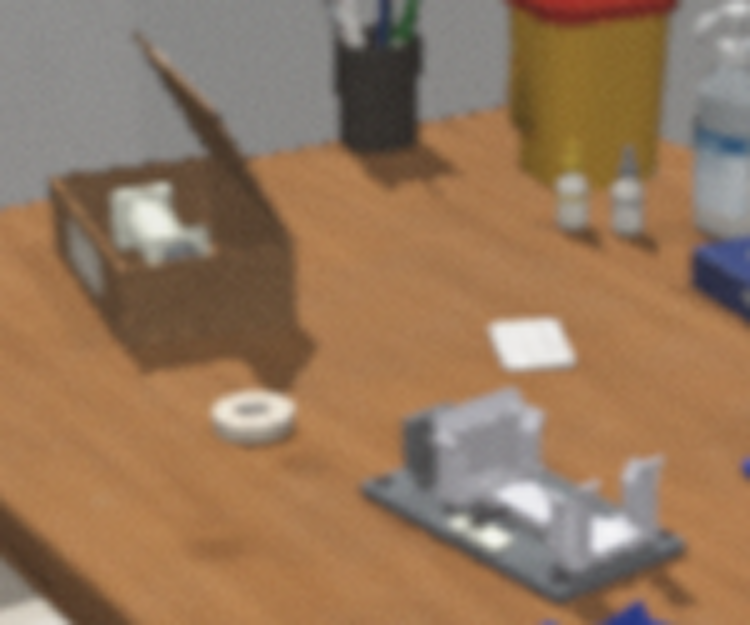

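```bash
cat >> h.py <<'E'
from scipy.spatial.transform import Rotation as R
np.set_printoptions(precision=4,suppress=True)
def go(p,jaw_deg=None):
    "shift/turn (pendant units) from the present pose to TCP p, tool down, jaw (tool y) heading jaw_deg"
    s=state(); R0=R.from_rotvec(s["tcp_rot"]); 
    sh=R0.inv().apply(np.array(p)-s["position"])/.3
    if jaw_deg is None: w=np.zeros(3)
    else:
        a=np.radians(jaw_deg); y=np.array([np.cos(a),np.sin(a),0]); z=np.array([0,0,-1.]); x=np.cross(y,z)
        w=(R0.inv()*R.from_matrix(np.stack([x,y,z],1))).as_rotvec()/(2*np.pi)
    print("shift",sh,"turn",w,"min rows",np.ceil(max(np.linalg.norm(sh)*300/62.5,np.linalg.norm(w)*360/10.7)))
    return sh,w
def fr(c,yaw,p):
    a=np.radians(yaw); return np.array([c[0]+np.cos(a)*p[0]-np.sin(a)*p[1],c[1]+np.sin(a)*p[0]+np.cos(a)*p[1],p[2]])
CART=((.494,.258),-12.);
E
python3 - <<'E'
from h import *
go(fr(*CART,(-.03,0,.30)),-12)
E
```

```text
shift [-1.0541 -0.6456 -0.2589] turn [-0.0002  0.0001  0.2164] min rows 8.0
```

```bash
python3 -m pendant '[[[-1,-0.65,-0.26],[0,0,0.2164]],[[-1,-0.65,-0.26],[0,0,0.2164]],[[-1,-0.65,-0.26],[0,0,0.2164]],[[-1,-0.65,-0.26],[0,0,0.2164]],[[-1,-0.65,-0.26],[0,0,0.2164]],[[-1,-0.65,-0.26],[0,0,0.2164]],[[-1,-0.65,-0.26],[0,0,0.2164]],[[-1,-0.65,-0.26],[0,0,0.2164]],[[-1,-0.65,-0.26],[0,0,0.2164]],[[-1,-0.65,-0.26],[0,0,0.2164]]]' 1 20
python3 - <<'E'
from h import *
print(state()["position"],state()["tcp_rot"])
c=shot("wrist","c"); cv2.imwrite("pics/c1.png",cv2.resize(c["frame"][:,:,::-1],(800,600)))
print(c["world_from_camera"])
E
```

```text
time: 1.4
position: [0.4493, 0.27, 0.3005]
tcp_rot: [-2.44, -1.978, 0.001]
force: [-0.4, 0.7, 0.7]
finger_gap: 0.0005
[0.4493 0.27   0.3005] [-2.4404 -1.9783  0.0006]
[[ 0.9787 -0.1978 -0.0551  0.4644]
 [-0.2053 -0.9443 -0.2572  0.3411]
 [-0.0012  0.263  -0.9648  0.4617]
 [ 0.      0.      0.      1.    ]]
```

View pics/c_wrist.png

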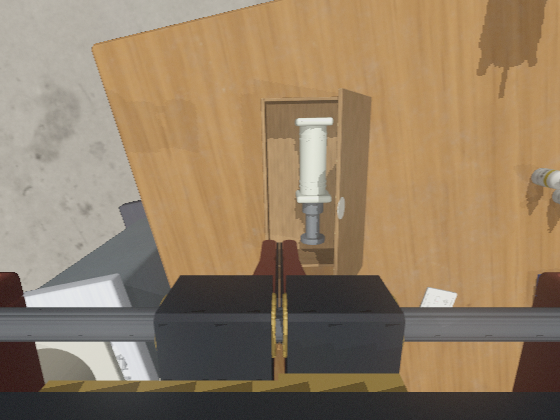

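The wrist picture shows the cartridge with its barrel at (313,160). The back collar is at (314,121), the front collar at (314,197), and the grey cap head at (313,240). The carton's near wall is at column 265. The flap's free edge is at column 340 and its hinge at column 370.

Run:
```python
from h import *
c=load("pics/c_wrist.npz"); crop(c,250,80,390,270,3,"pics/c2.png")
W=cloud(c)
for u,v in [(314,121),(314,197),(313,130),(313,160),(313,185),(313,240),(313,220),(340,100),(342,180),(369,105),(369,180),(369,250),(343,250)]: print(u,v,W[v,u])
```

```text
314 121 [0.5072 0.3354 0.0507]
314 197 [0.4902 0.2397 0.049 ]
313 130 [0.5048 0.3247 0.0432]
313 160 [0.498  0.2874 0.0438]
313 185 [0.4922 0.2547 0.0431]
313 240 [0.4783 0.1781 0.0436]
313 220 [0.4838 0.2043 0.0357]
340 100 [0.5201 0.3497 0.1692]
342 180 [0.5124 0.278  0.1602]
369 105 [0.571  0.3402 0.071 ]
369 180 [0.5765 0.2364 0.0004]
369 250 [ 0.5623  0.1263 -0.0014]
343 250 [0.5037 0.2018 0.1493]
```

View pics/c2.png

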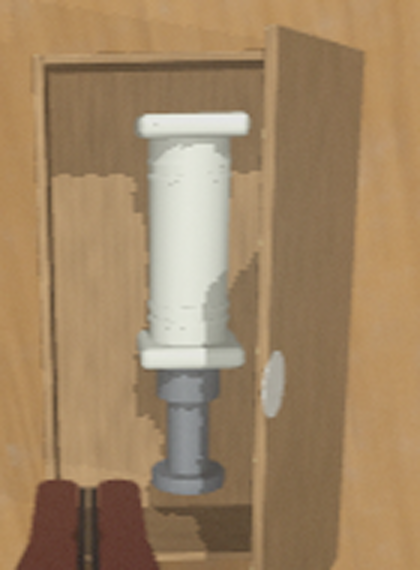

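```bash
python3 -m pendant '[[[0,0,0.2],[0,0,0]],[[0,0,0.4],[0,0,0]],[[0,0.02,0.56],[0,0,0]],[[0,0.08,0.567],[0,0,0]],[[0,0.12,0.567],[0,0,0]],[[0,0.165,0.557],[0,0,0]],[[0,0.215,0.54],[0,0,0]],[[0,0.267,0.53],[0,0,0]],[[0,0.318,0.527],[0,0,0]],[[0,0.37,0.527],[0,0,0]],[[0,0.42,0.533],[0,0,0]],[[0,0.47,0.547],[0,0,0]],[[0,0.537,0.567],[0,0,0]],[[0,0.537,0.567],[0,0,0]],[[0,0.537,0.567],[0,0,0]]]'
python3 - <<'E'
from h import *
c=shot("scene","d"); crop(c,130,80,290,200,5,"pics/d1.png")
E
```

```text
time: 3.32
position: [0.6066, 0.2363, 0.1301]
tcp_rot: [-2.442, -1.976, 0.002]
force: [0.5, -0.5, -0.5]
finger_gap: 0.0006
```

View pics/d1.png

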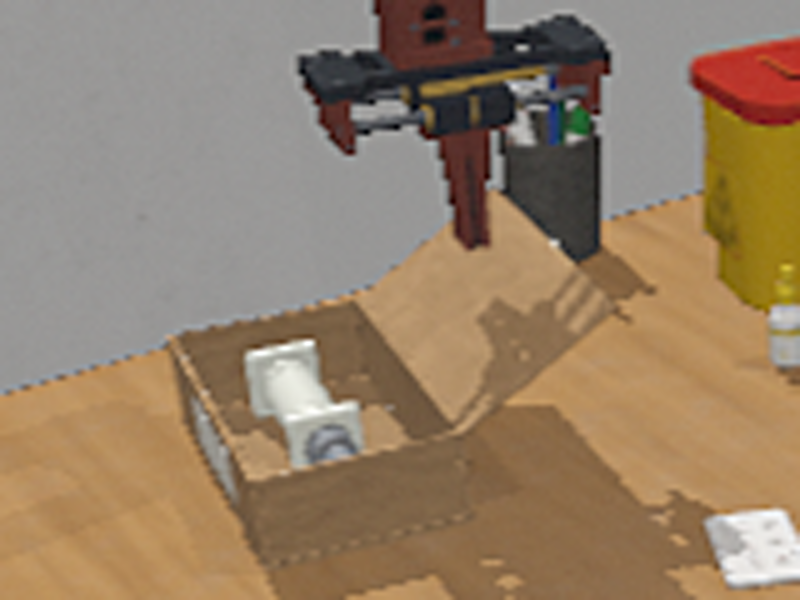

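The flap has passed 2 rad and is leaning back at crop (490,300). Next I'll open the fingers and move back over the cartridge.

Run:
```python
from h import *
go((.4985,.288,.16),-10.2)
```

```text
shift [ 0.0932 -0.388  -0.0985] turn [-0.0001  0.0001 -0.005 ] min rows 2.0
```

```bash
python3 -m pendant '[[[0,-0.02,-0.1],[0,0,0]],[[0.05,-0.2,-0.2],[0,0,-0.005]],[[0.093,-0.388,-0.2],[0,0,-0.005]],[[0.093,-0.388,-0.2],[0,0,-0.005]],[[0.093,-0.388,-0.2],[0,0,-0.005]]]' -0.45 30
python3 - <<'E'
from h import *
print(state()["position"])
c=shot("wrist","e"); crop(c,180,60,450,262,2.95,"pics/e1.png")
c=shot("scene","e"); crop(c,130,80,290,200,5,"pics/e2.png")
E
```

```text
time: 4.0
position: [0.499, 0.2883, 0.1911]
tcp_rot: [2.409, 2.016, 0.002]
force: [-0.3, -0.1, -0.5]
finger_gap: 0.0471
[0.499  0.2883 0.1911]
```

View pics/e_wrist.png

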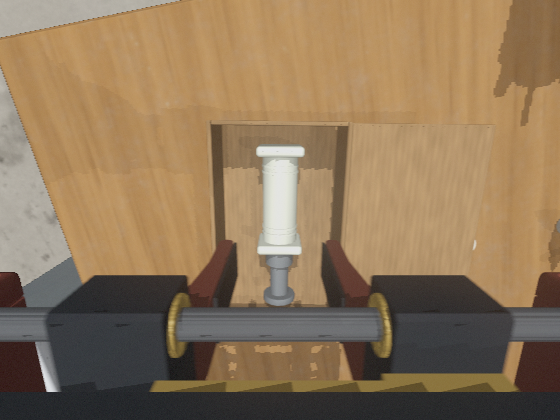

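View pics/e2.png

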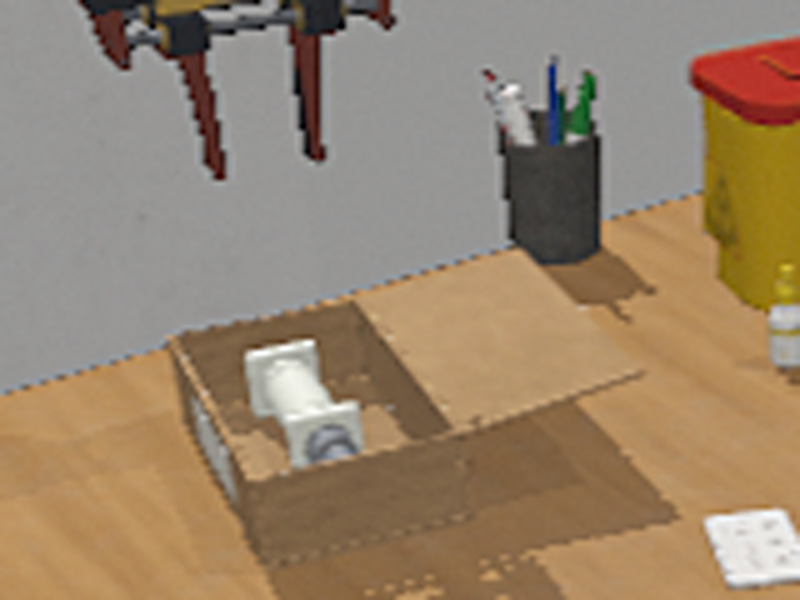

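The flap is right back and lies level. In the wrist view the collars are at (280,151) and (279,246), the barrel is centred at (280,200), and the cap head is at (279,297). Now I'll get the cartridge pose from depth.

Run:
```python
from h import *
c=load("pics/e_wrist.npz"); W=cloud(c)
for v0,v1 in [(147,156),(243,253)]:
    w=W[v0:v1,250:312].reshape(-1,3); m=(w[:,2]>.047)&(w[:,2]<.056); p=w[m]; print(m.sum(),p.mean(0),p.min(0),p.max(0))
bs=[]
for v in range(165,238,6):
    r=W[v,255:306]; m=r[:,2]>.030; q=r[m]; t=q[np.nanargmax(q[:,2])]; bs.append((q[0]+q[-1])/2)
bs=np.array(bs); d=bs[0]-bs[-1]; print(bs[[0,-1]],"axis deg",np.degrees(np.arctan2(d[1],d[0])))
h=W[290:304,262:298].reshape(-1,3); h=h[h[:,2]>.030]; print("head",h.mean(0),h.min(0),h.max(0))
go((.4985,.288,.014),-10.2)
```

```text
418 [0.5077 0.3355 0.0488] [0.4857 0.328  0.047 ] [0.5301 0.3429 0.051 ]
287 [0.4893 0.2383 0.0487] [0.4673 0.2311 0.0471] [0.5116 0.2455 0.0509]
[[0.5049 0.3208 0.0339]
 [0.491  0.2456 0.033 ]] axis deg 79.50491429304503
head [0.4783 0.1781 0.0374] [0.4608 0.1687 0.0301] [0.4947 0.1858 0.0451]
shift [-0.0002 -0.0049  0.589 ] turn [ 0.0001 -0.     -0.0001] min rows 3.0
```

```bash
python3 -m pendant '[[[-0.003,-0.003,0.15],[0,0,0]],[[-0.003,-0.003,0.3],[0,0,0]],[[-0.003,-0.003,0.42],[0,0,0]],[[-0.003,-0.003,0.52],[0,0,0]],[[-0.003,-0.003,0.57],[0,0,0]],[[-0.003,-0.003,0.604],[0,0,0]],[[-0.003,-0.003,0.604],[0,0,0]]]' -0.35 30 && python3 -m pendant '[[[0,0,0],[0,0,0]],[[0,0,0],[0,0,0]],[[0,0,0],[0,0,0]],[[0,0,0],[0,0,0]]]' 1 30
python3 - <<'E'
from h import *
c=shot("wrist","f")
c=load("pics/a_scene.npz")
E
```

```text
time: 4.97
position: [0.4982, 0.2871, 0.0093]
tcp_rot: [-2.411, -2.014, 0.0]
force: [-0.8, 0.7, -0.6]
finger_gap: 0.0595
time: 5.48
position: [0.4985, 0.2875, 0.0101]
tcp_rot: [2.41, 2.015, 0.002]
force: [-0.3, 0.3, 6.5]
finger_gap: 0.0355
```

View pics/f_wrist.png

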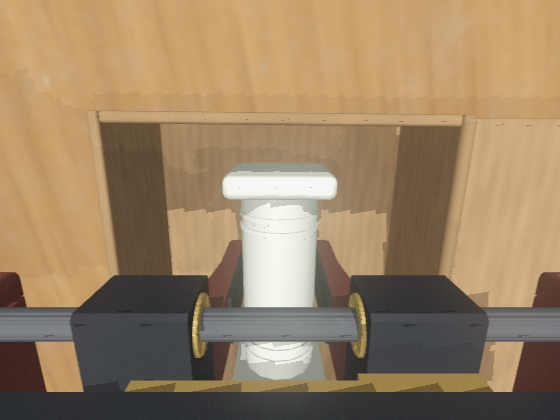

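The barrel is gripped between the fingers at (280,270), with a gap of 35.5 mm. Now I'll lift it.

```bash
python3 -m pendant '[[[0,0,-0.03],[0,0,0]],[[0,0,-0.1],[0,0,0]],[[0,0,-0.22],[0,0,0]],[[0,0,-0.37],[0,0,0]],[[0,0,-0.52],[0,0,0]],[[0,0,-0.66],[0,0,0]],[[0,0,-0.75],[0,0,0]],[[0,0,-0.75],[0,0,0]],[[0,0,-0.75],[0,0,0]]]'
python3 - <<'E'
from h import *
print(state()["force"],state()["torque"])
# gauge rough: base corners
g=fr((.4886,-.253),6.4,(0,0,0)); print(g)
s=load("pics/a_scene.npz")
for p in [(-.052,.12,.01),(-.052,-.072,.01),(.052,-.072,.01),(.052,.12,.01)]: print(proj(s,fr((.488,-.252),6.4,p)))
go(fr((.488,-.252),6.4,(0,.17,.26)),6.4)
E
```

```text
time: 6.65
position: [0.4969, 0.2867, 0.233]
tcp_rot: [-2.41, -2.015, 0.004]
force: [0.1, -0.6, -3.1]
finger_gap: 0.0355
[ 0.1428 -0.6241 -3.1399] [-0.0178  0.0501 -0.0186]
[ 0.4886 -0.253   0.    ]
(np.float64(240.29611222612675), np.float64(239.0246370473473))
(np.float64(294.84480837780757), np.float64(278.08546364970675))
(np.float64(326.6091591742628), np.float64(256.3966439537351))
(np.float64(271.52218343585156), np.float64(221.85309774075898))
shift [-1.2295  0.1269 -0.0885] turn [-0.0003  0.0002 -0.0462] min rows 6.0
```

```bash
python3 -m pendant '[[[-0.15,0,-0.06],[0,0,0]],[[-0.35,0.05,-0.1],[0,0,-0.02]],[[-0.55,0.08,-0.1],[0,0,-0.046]],[[-0.75,0.13,-0.1],[0,0,-0.046]],[[-0.92,0.13,-0.1],[0,0,-0.046]],[[-1,0.13,-0.1],[0,0,-0.046]],[[-1,0.13,-0.1],[0,0,-0.046]],[[-1,0.13,-0.1],[0,0,-0.046]]]'
python3 - <<'E'
from h import *
print(state()["position"],state()["force"])
c=shot("wrist","g")
E
```

```text
time: 7.65
position: [0.4827, -0.0144, 0.2634]
tcp_rot: [-2.094, -2.34, 0.001]
force: [1.1, 0.2, -2.5]
finger_gap: 0.0354
[ 0.4827 -0.0144  0.2634] [ 1.1195  0.2055 -2.5428]
```

View pics/g_wrist.png

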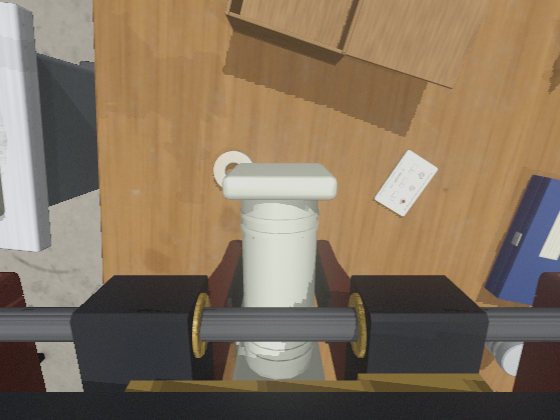

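The held barrel blocks the view: the gauge lies below the image, which only shows the tape roll at (233,172) and the cassette at (406,182). I'll move past the gauge to its -y side, so the wrist camera looks back at it.

Run:
```python
from h import *
go((.512,-.40,.28),6.4)
```

```text
shift [-1.289  -0.0468 -0.0553] turn [-0.0002 -0.0001 -0.    ] min rows 7.0
```

```bash
python3 -m pendant '[[[-0.15,0,-0.05],[0,0,0]],[[-0.35,0,-0.06],[0,0,0]],[[-0.55,-0.02,-0.06],[0,0,0]],[[-0.75,-0.04,-0.06],[0,0,0]],[[-0.92,-0.04,-0.06],[0,0,0]],[[-1,-0.04,-0.06],[0,0,0]],[[-1,-0.04,-0.06],[0,0,0]],[[-1,-0.04,-0.06],[0,0,0]]]'
python3 - <<'E'
from h import *
print(state()["position"],state()["force"])
c=shot("wrist","h")
E
```

```text
time: 8.7
position: [0.5044, -0.3127, 0.282]
tcp_rot: [-2.093, -2.341, -0.0]
force: [-0.1, -0.0, -2.7]
finger_gap: 0.0357
[ 0.5044 -0.3127  0.282 ] [-0.054  -0.017  -2.7478]
```

View pics/h_wrist.png

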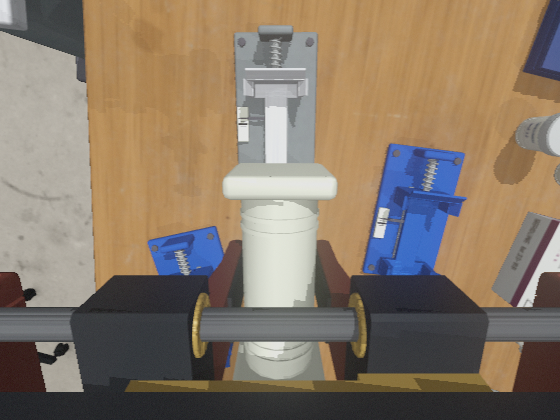

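The gauge is now partly in view at (276,100), and the barrel hides the yoke. I'll go about 100 mm further.

```bash
python3 -m pendant '[[[-0.12,0,0],[0,0,0]],[[-0.28,0,0],[0,0,0]],[[-0.38,0,0],[0,0,0]],[[-0.38,0,0],[0,0,0]],[[-0.38,0,0],[0,0,0]]]'
python3 - <<'E'
from h import *
print(state()["position"],state()["force"])
c=shot("wrist","i"); crop(c,190,30,390,200,4,"pics/i1.png")
E
```

```text
time: 9.38
position: [0.5171, -0.4261, 0.2822]
tcp_rot: [-2.093, -2.341, -0.001]
force: [0.4, 0.7, -3.1]
finger_gap: 0.0357
[ 0.5171 -0.4261  0.2822] [ 0.3827  0.7333 -3.1454]
```

View pics/i1.png

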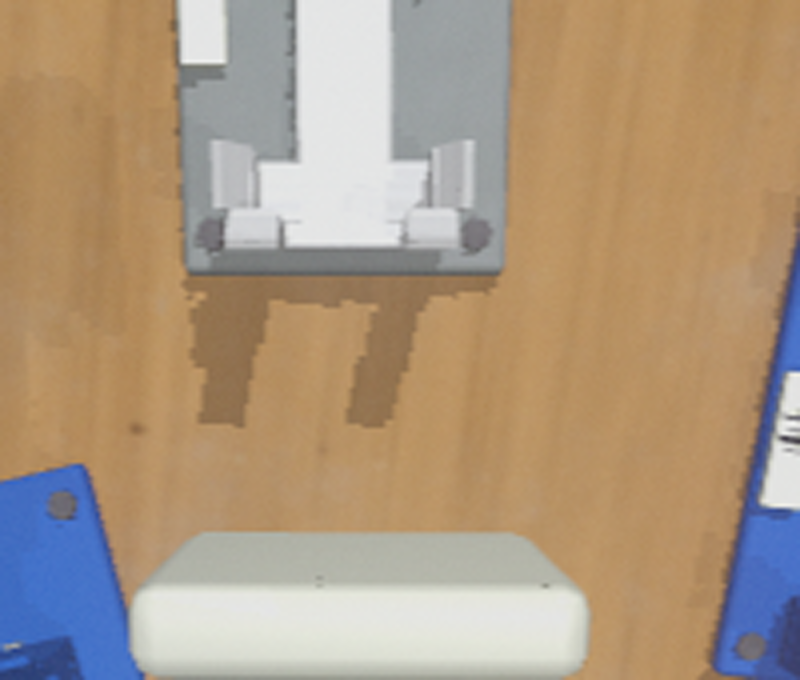

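This crop shows the gauge's -y end. The base corners are at crop (188,272) and (502,272). The base edges at the top are at (176,5) and (512,5). The two yoke posts are centred near (252,228) and (432,228).

Run:
```python
from h import *
c=load("pics/i_wrist.npz"); W=cloud(c); f=lambda u,v:(190+(u+.5)/4-.5,30+(v+.5)/4-.5)
P=lambda u,v,z: onplane(c,*f(u,v),z)
a,b,l,r=P(187,271,.01),P(503,271,.01),P(176,5,.01),P(512,5,.01)
A=lambda d:np.degrees(np.arctan2(d[1],d[0]))
print(a,b,l,r); print("x dir",A(b-a),np.linalg.norm(b-a),"y dirs",A(l-a),A(r-b))
# depth based
fr_=c["frame"].astype(int)
m=(np.abs(W[...,2]-.010)<.004)&(np.ptp(fr_,axis=-1)<30); m[:,:225]=0;m[:,325:]=0; m[100:]=0
p=W[m]; print("base z",p[:,2].mean()); 
import cv2
rect=cv2.minAreaRect((p[:,:2]*1000).astype(np.float32)); print(rect)
# tops of yoke & cheeks
m=(W[...,2]>.035)&(W[...,2]<.08); m[:,:230]=0;m[:,325:]=0;m[100:]=0
v,u=np.nonzero(m)
from scipy.ndimage import label
L,n=label(m)
for k in range(1,n+1):
    q=W[L==k]
    if len(q)>15: print(k,len(q),q.mean(0),q.min(0),q.max(0))
c2=load("pics/h_wrist.npz"); crop(c2,200,10,350,180,4,"pics/h1.png")
```

```text
[ 0.4506 -0.3272  0.01  ] [ 0.5516 -0.3157  0.01  ] [ 0.4412 -0.2509  0.01  ] [ 0.5434 -0.2393  0.01  ]
x dir 6.492506859401047 0.10166503157115865 y dirs 97.00138880422453 96.16210510805196
base z 0.009272485848014784
((494.33172607421875, -266.606201171875), (103.1789321899414, 111.85636901855469), 6.559513092041016)
1 315 [ 0.4706 -0.309   0.0563] [ 0.4617 -0.3229  0.035 ] [ 0.4817 -0.2937  0.0695]
2 308 [ 0.527  -0.3023  0.0566] [ 0.5174 -0.3171  0.0361] [ 0.5352 -0.2869  0.069 ]
```

View pics/h1.png

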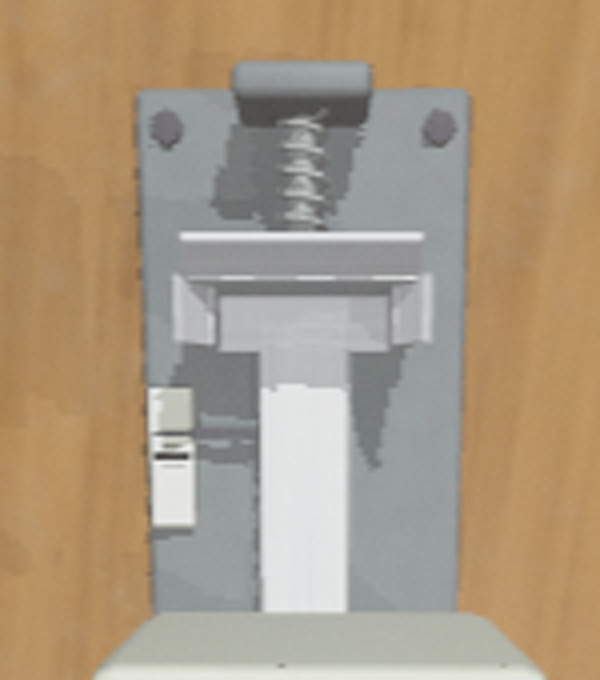

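Run:
```python
from h import *
c=load("pics/h_wrist.npz"); W=cloud(c); P=lambda u,v,z: onplane(c,200+(u+.5)/4-.5,10+(v+.5)/4-.5,z)
G=((.4930,-.2500),6.5)
def inv(p):
    a=np.radians(G[1]); d=np.array(p[:2])-G[0]; return np.array([np.cos(a)*d[0]+np.sin(a)*d[1],-np.sin(a)*d[0]+np.cos(a)*d[1],p[2]])
for n,(u,v,z) in dict(bl=(139,90,.01),br=(470,90,.01),stop_l=(180,278,.058),stop_r=(418,278,.058),flt_l=(180,237,.068),flt_r=(424,237,.068),bedl=(261,550,.012),bedr=(348,550,.012)).items(): print(n,inv(P(u,v,z)))
# cartridge in tool frame (i picture)
c=load("pics/i_wrist.npz"); W=cloud(c); s=state(); T=R.from_rotvec(s["tcp_rot"])
w=W[150:205,215:345].reshape(-1,3); q=T.inv().apply(w-s["position"])
m=(q[:,2]>-.055)&(q[:,2]<.03); q=q[m]; print(len(q),q.min(0),q.max(0))
for lo in np.arange(-.05,.02,.005):
    k=q[(q[:,2]>=lo)&(q[:,2]<lo+.005)]
    if len(k)>5: print(round(lo,3),len(k),k.min(0)[:2],k.max(0)[:2])
go(fr(*G,(0,0,.15)),G[1])
```

```text
bl [-0.0505  0.1178  0.01  ]
br [0.0508 0.1178 0.01  ]
stop_l [-0.0346  0.058   0.058 ]
stop_r [0.0325 0.058  0.058 ]
flt_l [-0.0332  0.0672  0.068 ]
flt_r [0.0332 0.0672 0.068 ]
bedl [-0.0146 -0.0205  0.012 ]
bedr [ 0.0143 -0.0205  0.012 ]
4298 [ 0.0363 -0.0227 -0.0407] [0.0534 0.0231 0.0054]
-0.045 38 [ 0.0459 -0.0196] [0.0525 0.0196]
-0.04 2751 [ 0.0419 -0.0227] [0.0533 0.023 ]
-0.035 459 [ 0.0398 -0.0213] [0.0534 0.0231]
-0.03 271 [ 0.0385 -0.0216] [0.0534 0.0222]
-0.025 168 [ 0.0373 -0.0215] [0.0533 0.0221]
-0.02 172 [ 0.0363 -0.0215] [0.0534 0.0222]
-0.015 107 [ 0.0523 -0.0212] [0.0533 0.0221]
-0.01 129 [ 0.0522 -0.0215] [0.0534 0.0222]
-0.005 119 [ 0.0525 -0.0214] [0.0534 0.0214]
-0.0 83 [ 0.0525 -0.0214] [0.0534 0.0214]
shift [ 0.5918 -0.014   0.4417] turn [-0.     -0.0001 -0.0002] min rows 4.0
```

Run:
```python
from h import *
G=((.4930,-.2500),6.5)
go(fr(*G,(0,.002,.12)),G[1])
```

```text
shift [ 0.5984 -0.014   0.5417] turn [-0.     -0.0001 -0.0002] min rows 4.0
```

```bash
python3 -m pendant '[[[0.12,0,0],[0,0,0]],[[0.28,-0.007,0.05],[0,0,0]],[[0.44,-0.014,0.15],[0,0,0]],[[0.55,-0.014,0.3],[0,0,0]],[[0.598,-0.014,0.42],[0,0,0]],[[0.598,-0.014,0.5],[0,0,0]],[[0.598,-0.014,0.542],[0,0,0]],[[0.598,-0.014,0.542],[0,0,0]],[[0.598,-0.014,0.542],[0,0,0]],[[0.598,-0.014,0.542],[0,0,0]]]'
python3 - <<'E'
from h import *
G=((.4930,-.2500),6.5)
print(state()["position"],state()["force"])
go(fr(*G,(0,.002,.0275)),G[1])
c=shot("scene","j"); crop(c,220,160,380,280,5,"pics/j1.png")
c=shot("side","j"); crop(c,220,170,340,260,6,"pics/j2.png")
E
```

```text
time: 10.68
position: [0.4936, -0.2504, 0.1208]
tcp_rot: [2.094, 2.339, 0.001]
force: [-0.3, 0.1, -2.3]
finger_gap: 0.0353
[ 0.4936 -0.2504  0.1208] [-0.312   0.1018 -2.3111]
shift [ 0.0084 -0.0022  0.311 ] turn [ 0.0002  0.0002 -0.0005] min rows 2.0
```

View pics/j1.png

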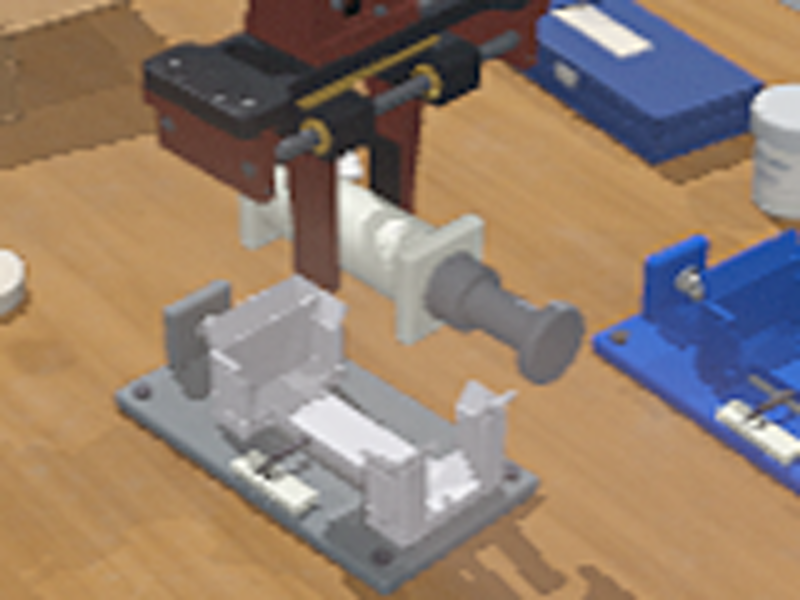

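View pics/j2.png

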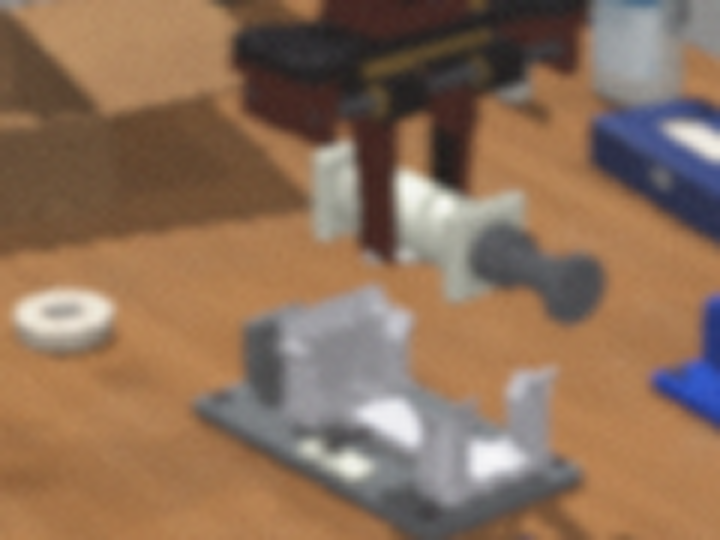

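The cartridge hangs over the grey cradle with its cap towards the yoke, and it is aligned. I'll go down to just above the flares and measure again.

```bash
python3 -m pendant '[[[0.004,-0.002,0.06],[0,0,0]],[[0.006,-0.002,0.11],[0,0,0]],[[0.006,-0.002,0.14],[0,0,0]],[[0.006,-0.002,0.14],[0,0,0]],[[0.006,-0.002,0.14],[0,0,0]]]'
python3 - <<'E'
from h import *
G=((.4930,-.2500),6.5)
for i in range(3):
    print(state()["position"],state()["force"]); go(fr(*G,(0,.002,.0275)),G[1]); c=shot("wrist","k")
E
```

```text
time: 11.4
position: [0.4923, -0.2483, 0.0778]
tcp_rot: [2.095, 2.341, 0.0]
force: [0.4, 0.5, -3.9]
finger_gap: 0.0356
[ 0.4923 -0.2483  0.0778] [ 0.4291  0.4617 -3.8691]
shift [0.0008 0.0015 0.1677] turn [ 0.      0.     -0.0004] min rows 1.0
[ 0.4925 -0.2484  0.078 ] [ 0.0014 -0.6247 -3.7589]
shift [0.0011 0.001  0.1685] turn [ 0.0001  0.0001 -0.0004] min rows 1.0
[ 0.4925 -0.2484  0.0782] [ 0.0739 -0.2424 -2.5451]
shift [0.0012 0.0008 0.169 ] turn [ 0.0001  0.0001 -0.0004] min rows 1.0
```

View pics/k_wrist.png

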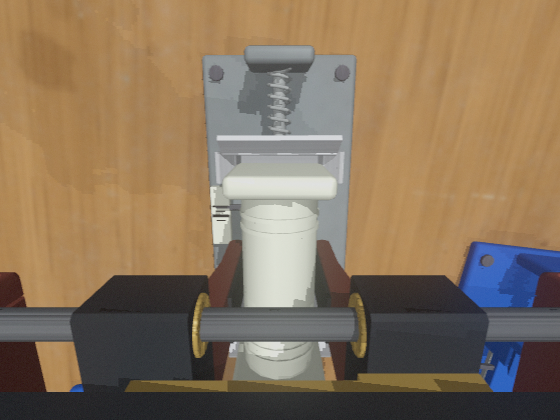

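The collar at (280,185) is centred between the cheeks, and the rear stop at (280,145) stays clear of it. Lowering slowly now.

```bash
python3 - <<'E'
from h import *
c=load("pics/k_wrist.npz");
s=state(); T=R.from_rotvec(s["tcp_rot"])
for u,v,z in [(280,138,.068),(219,138,.068),(341,138,.068),(205,58,.01),(355,58,.01)]: print(T.inv().apply(onplane(c,u,v,z)-s["position"]))
E
python3 -m pendant '[[[0.001,0.001,0.02],[0,0,0]],[[0.001,0.001,0.05],[0,0,0]],[[0.001,0.001,0.075],[0,0,0]],[[0.001,0.001,0.1],[0,0,0]],[[0.001,0.001,0.12],[0,0,0]],[[0.001,0.001,0.135],[0,0,0]],[[0.001,0.001,0.145],[0,0,0]],[[0.001,0.001,0.152],[0,0,0]],[[0.001,0.001,0.152],[0,0,0]],[[0.001,0.001,0.152],[0,0,0]]]'
```

```text
[0.0655 0.0007 0.0102]
[ 0.0654 -0.0313  0.0102]
[0.0655 0.0327 0.0102]
[ 0.1145 -0.0488  0.0681]
[0.1147 0.0502 0.0682]
time: 12.8
position: [0.4925, -0.2479, 0.0323]
tcp_rot: [2.095, 2.341, 0.0]
force: [-0.5, 0.5, -2.8]
finger_gap: 0.0354
```

```bash
python3 -m pendant '[[[0,0,0.003],[0,0,0]],[[0,0,0.006],[0,0,0]],[[0,0,0.009],[0,0,0]],[[0,0,0.011],[0,0,0]],[[0,0,0.013],[0,0,0]],[[0,0,0.013],[0,0,0]]]';python3 -m pendant '[[[0,0,0.0015],[0,0,0]],[[0,0,0.003],[0,0,0]],[[0,0,0.003],[0,0,0]]]'
```

```text
time: 13.55
position: [0.4924, -0.2478, 0.0283]
tcp_rot: [-2.095, -2.341, 0.0]
force: [-0.3, 0.0, -2.6]
finger_gap: 0.0352
time: 13.92
position: [0.4925, -0.2481, 0.0281]
tcp_rot: [2.095, 2.341, -0.0]
force: [-3.6, -0.3, 6.5]
finger_gap: 0.0353
```

It has touched the bed. I'll take off the excess press and release gently.

```bash
python3 -m pendant '[[[0,0,-0.002],[0,0,0]],[[0,0,-0.002],[0,0,0]]]' - 8; python3 -m pendant '[[[0,0,0],[0,0,0]],[[0,0,0],[0,0,0]],[[0,0,0],[0,0,0]]]' -0.14 10
python3 - <<'E'
from h import *
c=shot("scene","l"); crop(c,220,160,380,280,5,"pics/l1.png")
c=shot("wrist","l")
E
```

```text
time: 14.18
position: [0.4925, -0.2479, 0.0281]
tcp_rot: [2.095, 2.341, 0.0]
force: [0.2, 1.0, -0.2]
finger_gap: 0.036
time: 14.55
position: [0.4925, -0.2479, 0.028]
tcp_rot: [2.095, 2.341, 0.0]
force: [0.2, -0.0, 0.8]
finger_gap: 0.0501
```

View pics/l1.png

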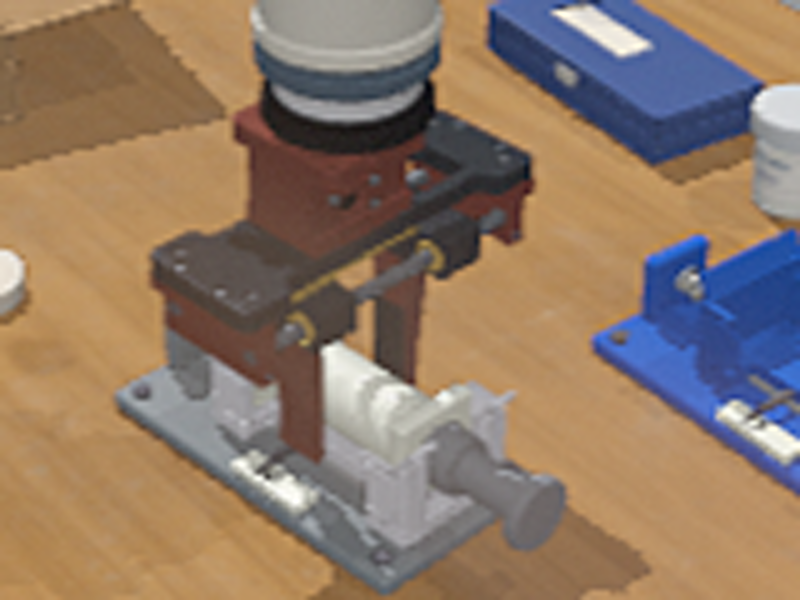

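View pics/l_wrist.png

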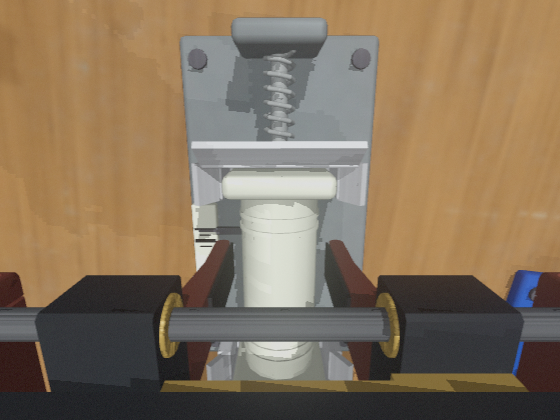

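The cartridge sits in the cradle. Its cap comes out through the yoke at crop (500,490) in the scene view, and the pointer is at rest. I'll lift and move over to the neck.

```bash
python3 -m pendant '[[[0,0,-0.05],[0,0,0]],[[0,0,-0.15],[0,0,0]],[[0,0,-0.28],[0,0,0]],[[-0.05,0,-0.3],[0,0,0]],[[-0.2,0,-0.3],[0,0,0]],[[-0.31,0,-0.3],[0,0,0]],[[-0.31,0,-0.3],[0,0,0]],[[-0.31,0,-0.3],[0,0,0]]]'
python3 - <<'E'
from h import *
c=shot("wrist","m"); W=cloud(c); s=state(); T=R.from_rotvec(s["tcp_rot"])
G=((.4930,-.2500),6.5); print(s["position"]); go(fr(*G,(0,-.091,.027)),G[1])
E
```

```text
time: 15.65
position: [0.5019, -0.3399, 0.1173]
tcp_rot: [-2.095, -2.339, 0.0]
force: [-0.1, -0.2, 0.0]
finger_gap: 0.0501
[ 0.5021 -0.3395  0.1174]
shift [-0.0039  0.0041  0.3015] turn [-0.0002 -0.0002 -0.0004] min rows 2.0
```

View pics/m_wrist.png

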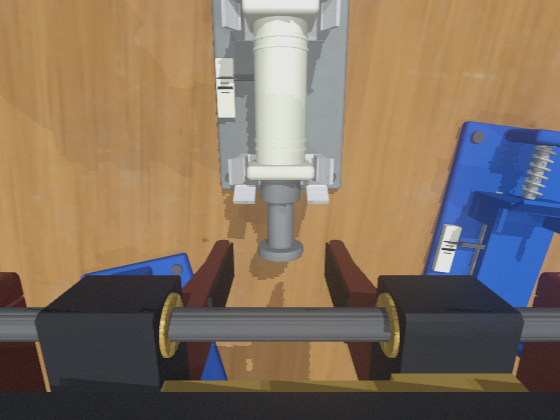

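Run:
```python
from h import *
c=load("pics/m_wrist.npz"); W=cloud(c); s=state(); T=R.from_rotvec(s["tcp_rot"])
q=T.inv().apply((W-s["position"]).reshape(-1,3)).reshape(W.shape)
for u,v in [(281,215),(281,240),(281,246),(281,252),(281,172),(281,166),(281,190)]: print(u,v,q[v,u],W[v,u])
h=q[225:262,255:310].reshape(-1,3); h=h[h[:,2]<.085]; print("head",h.min(0),h.max(0))
n=q[200:232,258:306].reshape(-1,3); n=n[n[:,2]<.085]; print("neck",n.min(0),n.max(0))
```

```text
281 215 [0.0077 0.0015 0.0635] [ 0.5027 -0.3316  0.054 ]
281 240 [-0.0116  0.0016  0.063 ] [ 0.5048 -0.3508  0.0544]
281 246 [-0.0166  0.0016  0.0636] [ 0.5054 -0.3558  0.0538]
281 252 [-0.0189  0.0016  0.0573] [ 0.5056 -0.358   0.0602]
281 172 [0.0412 0.0014 0.051 ] [ 0.4988 -0.2984  0.0664]
281 166 [0.045  0.0014 0.0525] [ 0.4984 -0.2946  0.065 ]
281 190 [0.0273 0.0015 0.059 ] [ 0.5004 -0.3121  0.0585]
head [-0.0263 -0.017   0.0544] [0.0002 0.0181 0.0849]
neck [-0.0075 -0.0124  0.057 ] [0.0204 0.0141 0.0719]
```

The neck's middle is right under the tool (tool x = 0). Now going down and gripping.

```bash
python3 -m pendant '[[[0,0.003,0.08],[0,0,0]],[[0,0.003,0.17],[0,0,0]],[[0,0.003,0.25],[0,0,0]],[[0,0.003,0.29],[0,0,0]],[[0,0.003,0.3],[0,0,0]],[[0,0.003,0.3],[0,0,0]]]' && python3 -m pendant '[[[0,0,0],[0,0,0]],[[0,0,0],[0,0,0]],[[0,0,0],[0,0,0]],[[0,0,0],[0,0,0]],[[0,0,0],[0,0,0]]]' 1 45;  python3 - <<'E'
from h import *
c=shot("scene","n"); crop(c,220,160,380,280,5,"pics/n1.png"); s=state();T=R.from_rotvec(s["tcp_rot"]); print(T.inv().apply(s["force"]))
E
```

```text
time: 16.45
position: [0.5039, -0.3402, 0.0285]
tcp_rot: [2.094, 2.341, 0.0]
force: [-0.4, 0.2, -0.0]
finger_gap: 0.05
time: 17.08
position: [0.5037, -0.3403, 0.0282]
tcp_rot: [2.095, 2.341, -0.0]
force: [-1.0, -1.2, 2.2]
finger_gap: 0.0191
[-0.131  -0.7773 -1.969 ]
```

View pics/n1.png

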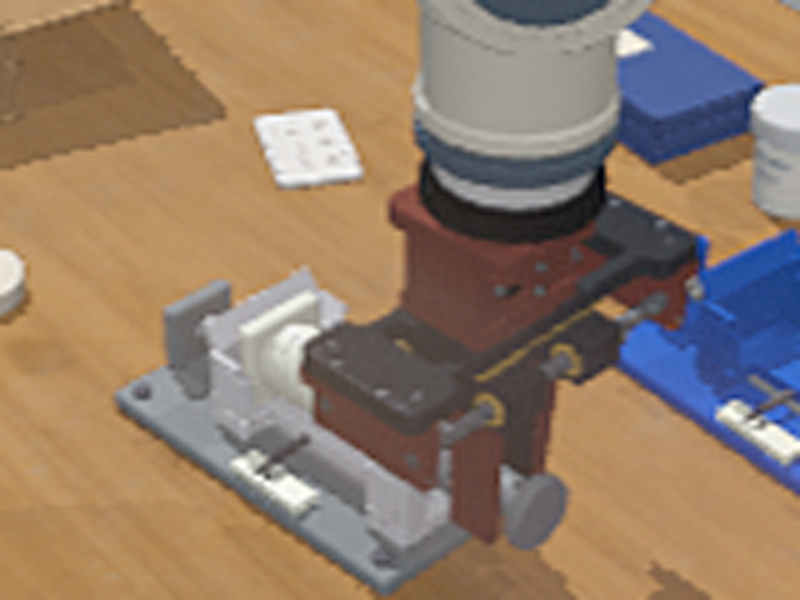

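The fingers hold the neck, with a gap of 19 mm and the head beyond them at crop (540,510). Now I'll tug slowly in steps.

```bash
python3 -m pendant '[[[-0.003,0,0],[0,0,0]],[[-0.006,0,0],[0,0,0]],[[-0.009,0,0],[0,0,0]],[[-0.012,0,0],[0,0,0]],[[-0.015,0,0],[0,0,0]],[[-0.015,0,0],[0,0,0]]]';python3 - <<'E'
from h import *
s=state();T=R.from_rotvec(s["tcp_rot"]); print(T.inv().apply(s["force"]),s["position"])
E
```

```text
time: 17.88
position: [0.504, -0.3446, 0.0279]
tcp_rot: [-2.095, -2.341, 0.0]
force: [0.3, 3.6, 3.6]
finger_gap: 0.0192
[ 3.5498  0.6535 -3.6124] [ 0.504  -0.3446  0.0279]
```

```bash
python3 -m pendant '[[[-0.003,0,0],[0,0,0]],[[-0.006,0,0],[0,0,0]],[[-0.009,0,0],[0,0,0]],[[-0.012,0,0],[0,0,0]],[[-0.014,0,0],[0,0,0]],[[-0.014,0,0],[0,0,0]]]';python3 - <<'E'
from h import *
s=state();T=R.from_rotvec(s["tcp_rot"]); print(T.inv().apply(s["force"]),s["position"])
c=shot("scene","o"); crop(c,255,235,295,265,16,"pics/o1.png");s=state(); print(T.inv().apply(s["force"]))
E
```

```text
time: 18.62
position: [0.5044, -0.3482, 0.0279]
tcp_rot: [-2.095, -2.34, -0.001]
force: [0.0, 7.1, 4.9]
finger_gap: 0.019
[ 7.0569  0.7937 -4.849 ] [ 0.5044 -0.3482  0.0279]
[ 6.8417  0.071  -4.2831]
```

View pics/o1.png

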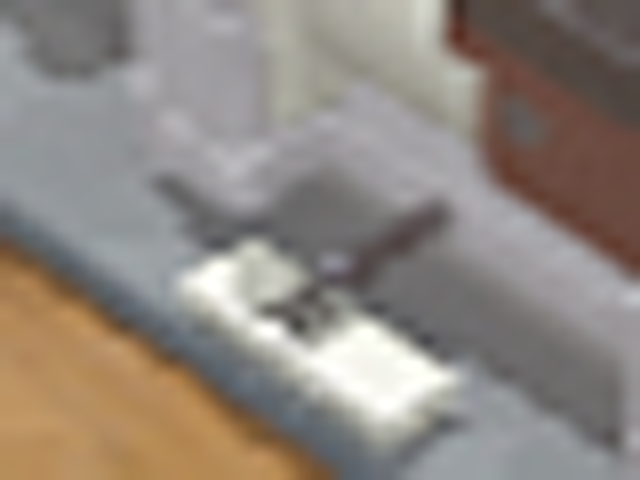

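```bash
python3 -m pendant '[[[-0.003,0,0],[0,0,0]],[[-0.006,0,0],[0,0,0]],[[-0.009,0,0],[0,0,0]],[[-0.011,0,0],[0,0,0]],[[-0.011,0,0],[0,0,0]]]';python3 - <<'E'
from h import *
s=state();T=R.from_rotvec(s["tcp_rot"]); print(T.inv().apply(s["force"]),s["position"])
c=shot("side","p");s=state(); print(T.inv().apply(s["force"]))
c=shot("wrist","p");s=state(); print(T.inv().apply(s["force"]))
E
```

```text
time: 19.3
position: [0.5045, -0.3503, 0.0278]
tcp_rot: [-2.094, -2.338, -0.002]
force: [1.1, 12.8, 6.8]
finger_gap: 0.019
[12.5782  2.5042 -6.7957] [ 0.5045 -0.3503  0.0278]
[10.7504  1.7527 -6.7177]
[12.5254  2.0582 -5.3645]
```

View pics/p_wrist.png

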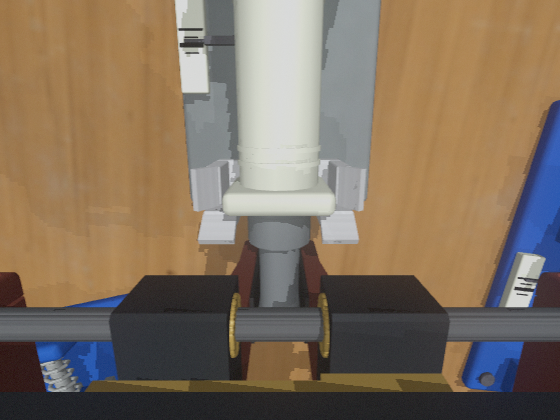

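Run:
```python
from h import *
c=load("pics/p_wrist.npz"); crop(c,165,0,255,100,6,"pics/p1.png")
```

```text
(no output)
```

View pics/p1.png

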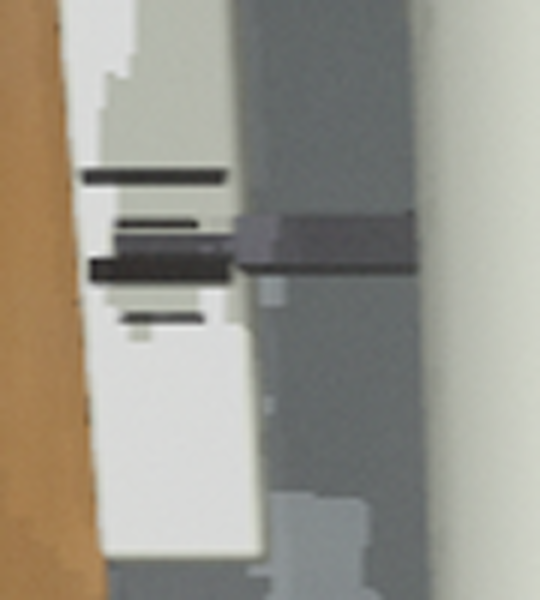

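The pointer is at crop (320,243), between the 7 N mark at y=223 and the bold 14 N mark at y=270. I'll measure the travel against the rest picture.

Run:
```python
from h import *
G=((.4930,-.2500),6.5)
def inv(p):
    a=np.radians(G[1]); d=np.array(p[:2])-G[0]; return np.array([np.cos(a)*d[0]+np.sin(a)*d[1],-np.sin(a)*d[0]+np.cos(a)*d[1],p[2]])
for f,u,vr in [("m",245,range(68,90)),("p",220,range(30,52)),("m",240,range(68,90)),("p",212,range(30,52))]:
    c=load(f"pics/{f}_wrist.npz"); W=cloud(c)
    q=np.array([inv(W[v,u]) for v in vr]); k=q[q[:,2]>.0165]; print(f,len(k),k.mean(0) if len(k) else q[:,2], k[:,1].min() if len(k) else 0,k[:,1].max() if len(k) else 0)
c=load("pics/m_wrist.npz"); crop(c,205,50,265,130,7,"pics/m1.png")
# rear edge of front collar / rear of cradle: yoke post flare tips
```

```text
m 6 [-0.0268  0.0164  0.0188] 0.014780756541726635 0.018194660092807707
p 10 [-0.028   0.0106  0.0191] 0.0087349549923542 0.012797353254879365
m 6 [-0.0306  0.0164  0.0189] 0.014666842528317077 0.01823119484538977
p 10 [-0.0318  0.0106  0.0192] 0.008991195023505268 0.012448059962069357
```

View pics/m1.png

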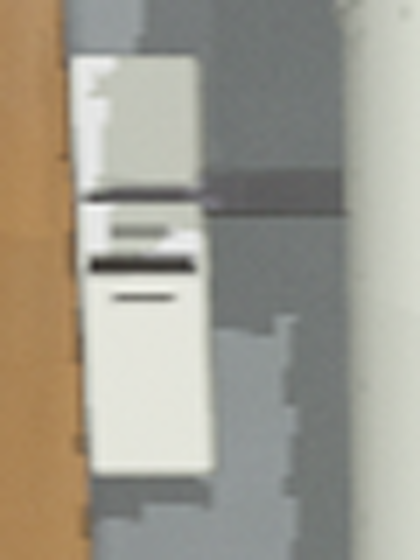

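The travel is 5.8 mm, about 11.6 N, and the wrist sensor reads about 12 N. I'll go 1.3 mm further and hold.

```bash
python3 -m pendant '[[[-0.0025,0,0],[0,0,0]],[[-0.0045,0,0],[0,0,0]],[[-0.0045,0,0],[0,0,0]]]';python3 - <<'E'
from h import *
s=state();T=R.from_rotvec(s["tcp_rot"]); print(T.inv().apply(s["force"]),s["position"])
c=shot("wrist","q");s=state(); print(T.inv().apply(s["force"]))
G=((.4930,-.2500),6.5)
def inv(p):
    a=np.radians(G[1]); d=np.array(p[:2])-G[0]; return np.array([np.cos(a)*d[0]+np.sin(a)*d[1],-np.sin(a)*d[0]+np.cos(a)*d[1],p[2]])
W=cloud(c)
for u in (212,216,220):
    q=np.array([inv(W[v,u]) for v in range(30,62)]); k=q[q[:,2]>.0165]; print(k.mean(0),len(k))
E
```

```text
time: 19.77
position: [0.5046, -0.3512, 0.0278]
tcp_rot: [-2.093, -2.338, -0.002]
force: [1.1, 13.7, 7.4]
finger_gap: 0.0191
[13.5361  2.6089 -7.3354] [ 0.5046 -0.3512  0.0278]
[13.2741  2.7039 -6.9131]
[-0.032   0.0098  0.0186] 10
[-0.03    0.0097  0.0191] 10
[-0.028   0.0097  0.019 ] 10
```

```bash
python3 -m pendant '[[[-0.0012,0,0],[0,0,0]],[[-0.0012,0,0],[0,0,0]],[[-0.0012,0,0],[0,0,0]],[[-0.0012,0,0],[0,0,0]],[[-0.0012,0,0],[0,0,0]],[[-0.0012,0,0],[0,0,0]],[[-0.0012,0,0],[0,0,0]],[[-0.0012,0,0],[0,0,0]],[[-0.0012,0,0],[0,0,0]],[[-0.0012,0,0],[0,0,0]],[[-0.0012,0,0],[0,0,0]],[[-0.0012,0,0],[0,0,0]]]';python3 - <<'E'
from h import *
s=state();T=R.from_rotvec(s["tcp_rot"]); print(T.inv().apply(s["force"]),s["position"])
c=shot("wrist","r");s=state(); print(T.inv().apply(s["force"])); crop(c,165,0,255,100,6,"pics/r1.png")
G=((.4930,-.2500),6.5)
def inv(p):
    a=np.radians(G[1]); d=np.array(p[:2])-G[0]; return np.array([np.cos(a)*d[0]+np.sin(a)*d[1],-np.sin(a)*d[0]+np.cos(a)*d[1],p[2]])
W=cloud(c)
for u in (212,216,220):
    q=np.array([inv(W[v,u]) for v in range(30,62)]); k=q[q[:,2]>.0165]; print(k.mean(0),len(k))
E
```

```text
time: 21.32
position: [0.5046, -0.3515, 0.0278]
tcp_rot: [-2.093, -2.338, -0.002]
force: [1.0, 14.4, 6.9]
finger_gap: 0.019
[14.2739  2.5898 -6.8438] [ 0.5046 -0.3515  0.0278]
[13.7874  2.6883 -6.3243]
[-0.032   0.0096  0.0188] 10
[-0.0301  0.0096  0.0186] 10
[-0.0281  0.0095  0.0189] 10
```

View pics/r1.png

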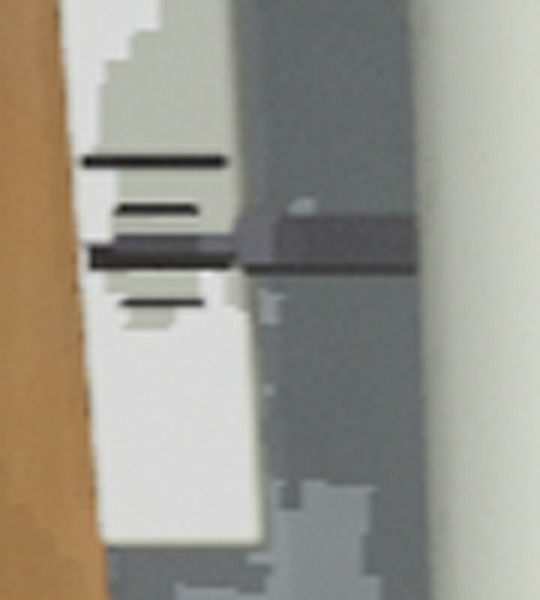

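The pointer now lies on the bold mark at crop (320,245), 6.9 mm of travel, and the sensor reads 14 N. The pull was held steady for about 1.5 s. Now easing off.

```bash
python3 -m pendant '[[[0.003,0,0],[0,0,0]],[[0.006,0,0],[0,0,0]],[[0.009,0,0],[0,0,0]],[[0.012,0,0],[0,0,0]],[[0.015,0,0],[0,0,0]],[[0.018,0,0],[0,0,0]],[[0.021,0,0],[0,0,0]],[[0.024,0,0],[0,0,0]],[[0.027,0,0],[0,0,0]],[[0.029,0,0],[0,0,0]],[[0.031,0,0],[0,0,0]],[[0.031,0,0],[0,0,0]],[[0.031,0,0],[0,0,0]]]';python3 - <<'E'
from h import *
s=state();T=R.from_rotvec(s["tcp_rot"]); print(T.inv().apply(s["force"]),s["position"])
c=shot("wrist","s")
E
```

```text
time: 23.0
position: [0.5041, -0.3449, 0.0281]
tcp_rot: [2.095, 2.341, -0.0]
force: [-1.9, 0.7, 3.7]
finger_gap: 0.0187
[ 0.9444 -1.7759 -3.7381] [ 0.5041 -0.3449  0.0281]
```

View pics/s_wrist.png

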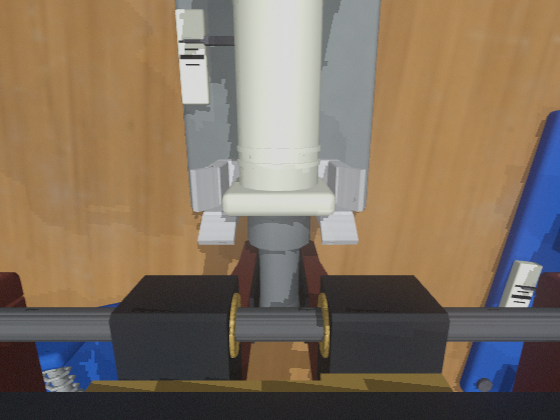

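The pointer is back at the zero mark and the force is about 1 N. Letting go.

```bash
python3 -m pendant '[[[0,0,0],[0,0,0]],[[0,0,0],[0,0,0]]]' - 4; python3 -m pendant '[[[0,0,0],[0,0,0]],[[0,0,0],[0,0,0]],[[0,0,0],[0,0,0]],[[0,0,0],[0,0,0]]]' -0.1 10;  python3 -m pendant '[[[0,0,-0.05],[0,0,0]],[[0,0,-0.15],[0,0,0]],[[0,0,-0.3],[0,0,0]],[[0,0,-0.5],[0,0,0]],[[0,0,-0.65],[0,0,0]],[[0,0,-0.7],[0,0,0]],[[0,0,-0.7],[0,0,0]],[[0,0,-0.7],[0,0,0]]]'
python3 - <<'E'
from h import *
c=shot("wrist","t"); c=shot("scene","t");crop(c,160,160,360,280,4,"pics/t1.png")
E
```

```text
time: 23.3
position: [0.5042, -0.3446, 0.0278]
tcp_rot: [2.095, 2.341, 0.0]
force: [-0.9, 0.1, -0.6]
finger_gap: 0.0198
time: 23.8
position: [0.5041, -0.3446, 0.028]
tcp_rot: [2.095, 2.341, 0.0]
force: [0.6, -0.1, 0.2]
finger_gap: 0.0483
time: 24.8
position: [0.5031, -0.3439, 0.2361]
tcp_rot: [-2.093, -2.339, 0.001]
force: [1.2, -0.3, 0.0]
finger_gap: 0.0484
```

View pics/t_wrist.png

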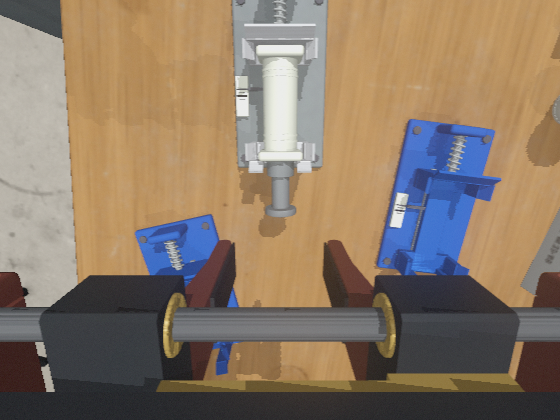

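View pics/t1.png

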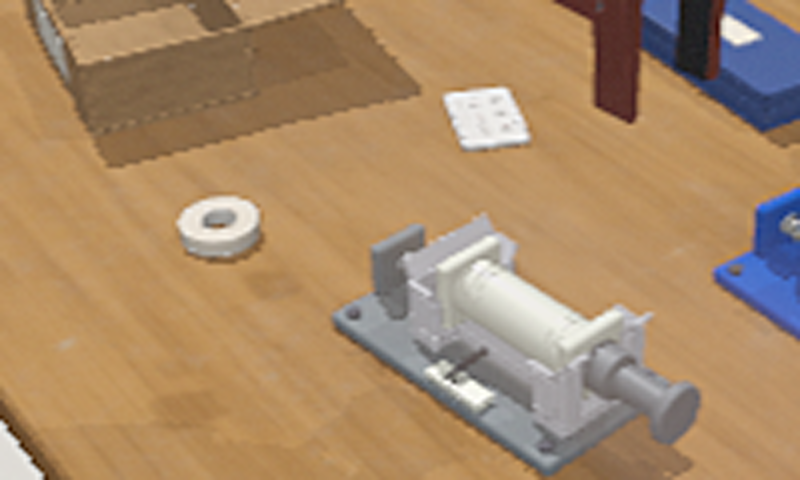

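The cartridge is lying in the cradle with its cap on. The tape at (215,217) and the cassette at (282,189) are where they were. One last check on the cap's seating, then I hand in.

Run:
```python
from h import *
G=((.4930,-.2500),6.5); a=np.radians(G[1]); Ri=np.array([[np.cos(a),np.sin(a)],[-np.sin(a),np.cos(a)]])
for f,b,hd in [("m",(160,182),(225,265)),("t",(148,162),(198,220))]:
    W=cloud(load(f"pics/{f}_wrist.npz")); q=W.copy(); q[...,:2]=(W[...,:2]-G[0])@Ri.T
    c=q[b[0]:b[1],265:297].reshape(-1,3); c=c[c[:,2]>.055]; h=q[hd[0]:hd[1],262:300].reshape(-1,3); h=h[h[:,2]>.05]
    print(f,"collar y",c[:,1].min(),c[:,1].max(),"head y",h[:,1].min(),h[:,1].max(),"diff",c[:,1].max()-h[:,1].min())
from plant import close_job
print(close_job())
```

```text
m collar y -0.05674646048344482 -0.04110044184973526 head y -0.11613895101559923 -0.08961906131929447 diff 0.07503850916586396
t collar y -0.05973406028696052 -0.045582940916093204 head y -0.12006771588862107 -0.10038090384804461 diff 0.07448477497252787
the job is handed in; nothing more can be done
None
```

I handed the job in at about 25 s, with every step done in the order asked. `close_job` gives no verdict, so the evidence is my own checks.

- **Flap:** I pushed it over along its arc and it fell back on its own. The picture shows it lying level behind the carton.
- **Cartridge:** I gripped it by the barrel and lowered it slowly into the grey gauge's cradle with its cap out through the yoke. Then I released it. The last step down pressed with about 6.5 N, and I backed that off before opening.
- **Tug:** I held the neck and pulled along the axis for about 1.5 s. The wrist sensor read 13.8–14.4 N, the carriage travel measured 6.9 mm and the pointer sat on the bold mark. No reading came near 20 N.
- **Release:** I eased off until the pointer was back at zero, opened the fingers and lifted clear.

**Last checks:**
- The distance from collar to cap head was 75.0 mm before the tug and 74.5 mm after, so the cap is still seated.
- The cartridge lies in the cradle, about 3 mm towards the yoke, which is within its play.
- The tape roll and cassette are at the same image positions as at the start. I moved nothing near the blue look-alikes.

**One disagreement:** during the tug the wrist also read about 7 N vertically and 2.6 N sideways. Only the component along the cartridge agreed with the gauge.

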